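Tighten the pill splitter's clamp screw

TASK

The pill splitter's blade is loose. Take the stubby flat screwdriver from its wooden stand, rest it lightly on the sprung, slotted clamp screw and feel round until the blade drops into the slot, then turn the screw gently clockwise to its stop without ever pressing its head down to the bottom of the spring. Stand the screwdriver back in its stand, and leave the other things where they are.

Things in the scene. Friction and masses are not known exactly. Their poses are not given: they have to be found in the camera images.
- driver_grip (a point): centre of the handle of the loose screwdriver (about 90 g), which stands upright, blade down, in the stand. Handle: black rubber block 36 mm (x) by 26 mm (y) by 70 mm tall, flat sides, its underside resting on the stand's top 35 mm below this point. Below it an 8 mm round shaft and flat blade, 45 mm in all. z points up, away from the blade; x along the blade's width.
- driver_tip (a point): middle of the screwdriver's blade edge, 80 mm straight below driver_grip. The blade is 15 mm wide (along x) and 3 mm thick (along y) over its last 16 mm.
- stand_hole (a point): centre of the mouth of the slot in the top of the stand, a fixed wooden block 80 mm (x) by 60 mm (y) by 52 mm tall. The slot is 22 mm long (along x) by 14 mm wide (along y), 49 mm deep, with bevelled edges; the screwdriver's blade and shaft drop in until the handle's underside rests on the top.
- clamp_head (a point): centre of the top face of the slotted clamp screw on the pill splitter; sinks with the head. Axes: the splitter's, NOT the slot's. Round brass head 28 mm across, 42 mm above the counter, in a collar 48 mm across, 2 mm lower. A slot 5.5 mm wide, 4.5 mm deep crosses the whole head. The head is sprung: it starts to sink at 2 N and sinks up to 10 mm at 1 N more per mm (12 N), where it bottoms.
- splitter: stainless steel pill splitter fixed to the counter, 150 mm long (x, from -35 to +115 mm), 76 mm wide, deck 34 mm high; origin on the counter under the clamp screw's axis. Its lever lies along x over the far end, from x = +40 to +145 mm, at most 70 mm high. The clamp is delicate: do not bottom the sprung head, and twist with well under 0.4 N m, also at the stop.
- clamp_screw (a joint): how far the screw has been turned clockwise (seen from above) from its start, rad: 0 at the start, 1.05 (60 deg) at the stop. It takes 0.05 N m, stays where left and cannot turn back past 0. The slot's direction at 0 differs each time and is not measured: seen from above, anywhere from 6 deg clockwise to 57 deg counterclockwise of the splitter's x axis.
- bowl_mid (a point): centre of the white ceramic pinch bowl, 72 mm across, 32 mm high; leave alone
- bottle_a_mid (a point): centre of an amber pill bottle, 38 mm across, 68 mm high, on the black turntable (230 mm across, 22 mm high); leave alone
- bottle_b_mid (a point): centre of the second pill bottle, same size, on the turntable; leave alone
- bottle_c_mid (a point): centre of the third pill bottle, same size, on the counter; leave alone
- organizer_mid (a point): centre of the orange weekly organizer, 45 by 220 by 26 mm; leave alone
There are look-alikes about, which are no part of the job. Of the things that look like the part that bears stand_hole, take the one that is farthest to the robot's left at the start.

How it is judged:
By the outcome, as a careful person would: the job done as asked, in the order asked, and still so for the second after the job is handed in, with the robot touching nothing.
It also fails if it takes over 72 s, if anything falls off the work surface, if the arm or the gripper's body presses on something with over 40 N, if the wrist force passes 120 N, or if a joint passes its speed limit or range.

ROBOT

A 7-joint arm with a two-finger parallel gripper is mounted at the origin on the work surface. World frame = base frame: x ahead of the robot, y to its left, z up, the work surface at z = 0. Lengths are in mm, angles in rad, forces in N, time in s.
With the tool pointing down it reaches from about 425 to 875 mm from the base axis. Payload 8.4 kg.
Tool frame: the origin (TCP) lies on the centre line of the jaws, within the pads' length; the fingertips stand 19 mm ahead of it and the grasp point (between the pads) is the TCP; x points along the fingers, y is the direction in which the jaws open and shut, and the axes are right-handed (so a half turn about x gives the same grasp; the last joint's range is limited). The gripper opens to 85 mm and grips with 20 to 120 N. Pads are 22 mm wide; open, the fingers measure 114 mm over their backs; the gripper's body (76 mm by 85 mm) begins 54 mm behind the grasp point. The pads swing forward as they close: fully open they stand 13 mm farther back than shut.
Start: joints at [-1.286, 0.333, 0.04, 1.465, -0.013, 1.343, -0.059], TCP at [243.39, 602.683, 250.308] pointing down, gripper open.
Joint ranges: [-2.58, 2.58], [-0.38, 2.09], [-1.3, 1.39], [0.25, 2.4], [-1.5, 4.64], [0.08, 2.09], [-2.65, 2.65]. Speed limits (rad/s): [2.22, 2.22, 2.79, 2.79, 3.14, 3.14, 3.14].

INTERFACE

Orientations are given as a rotation vector (axis times angle).
In Python, from bench import env gives the robot as it stands. Calls block until the motion is done:
- env.move_ptp(position, orientation): joint-space move of the TCP to a pose.
- env.servo_line(position, rotation=None, vel=150, f_stop=None): straight line of the TCP; rotation=None keeps the orientation; vel is the mean speed in mm/s. With f_stop (N) it stops when the force on the tool has changed by that much, and returns True; else False.
- env.goto_joints(angles): joint-space move.
- env.gripper_to(opening, grip_force=None): finger opening in mm; grip_force is the grip in N (None keeps the last); returns when the fingers have stopped.
- env.sleep(seconds).
- env.ik(position, orientation): joint angles nearest the present ones, or None.
- env.get_state(): the state.
- env.grab_frame(name): name is "side" or "top" or "wrist"; returns the picture (384x512x3 uint8, red, green, blue); there is no depth.
- env.camera_info(name): a dict with "intrinsics" (3x3 intrinsics, pixels), "dist_coeffs" ([k1, k2, p1, p2, k3] as OpenCV has them; the pictures are not rectified), "cam_to_world" (4x4, takes a point from camera to world coordinates); the wrist camera has in their place "mount" (4x4, takes a point from camera to tool coordinates, whose origin is the TCP and whose axes are the tool frame's). Camera axes: x right, y down, z forward; pixel columns grow to the right and rows downward; lengths in mm; the calibration is good to about 2 mm. A picture is of the moment at which its call begins: read the wrist's pose just before it. camera_info takes no time and is no camera call.
A pose or a line that the arm cannot do raises env.MotionError and nothing moves.
- env.job_done(): hands the job in, once; it reports no verdict.
Trained networks look in the newest picture that a camera, given by its name, has taken for a name from the list of things; names that differ only in an ending like _2 or _b are one class to them, and where a whole thing is asked for, a point or a joint stands for the part that bears it (a point fixed in the world has none). Each returns a list of dicts, best first, with "conf" (0 to 1); they miss things now and then, are a little off and sometimes report something else, mostly with a low value. They report only what shows in the picture. A call takes as long as a camera call. They do not tell look-alikes from the thing itself.
- env.trace(camera, query): "region" (384x512 bool, what is visible of it).
- env.landmark_of(camera, query): "at" ([x, y, z] in mm, in world coordinates, good to about 4 mm: a listed point, or the origin of a listed thing).
The state is a dict: "time_s": time; "joints": joint angles; "qd": joint speeds; "joint_efforts": joint torques, N m; "eef_pos": TCP position; "eef_rot": TCP orientation; "wrist_force": force on the tool from outside, world axes, zero at the start; "moment": the same for the moment, N m; "grip_width": finger opening in mm.
Only numpy, scipy, OpenCV 4.12 (cv2) and the standard library are available. Lean on these libraries where they do the work, as an engineer would, in place of code of your own. Each camera call takes 0.05 s, during which the arm holds its last target. There are 200 camera calls.

## Working session

There is one attempt and no reset: what is moved stays moved. The work goes in short steps, each a Python script; the robot and the scene stay as the last script left them, time stands still between calls to the robot, and variables do not carry over. Pictures are saved under pics/ and viewed, about 8 in all and at most 12, crops included, and the job is handed in when it is done.

```bash
ls; mkdir -p pics
cat > h.py <<'E'
import numpy as np, cv2
from scipy.spatial.transform import Rotation as R
from bench import env
def save(img,n): cv2.imwrite(f'pics/{n}.png',img[:,:,::-1])
def st(): return env.get_state()
def cam(name):
    i=env.camera_info(name); K=np.array(i['intrinsics']);d=np.array(i['dist_coeffs'])
    if 'mount' in i:
        s=st();T=np.eye(4);T[:3,:3]=R.from_rotvec(s['eef_rot']).as_matrix();T[:3,3]=s['eef_pos']
        return K,d,T@np.array(i['mount'])
    return K,d,np.array(i['cam_to_world'])
def ray(c,uv,z):
    K,d,T=c
    p=cv2.undistortPoints(np.array(uv,float).reshape(-1,1,2),K,d).reshape(-1,2)
    v=np.c_[p,np.ones(len(p))]@T[:3,:3].T; o=T[:3,3]
    return o+v*((z-o[2])/v[:,2])[:,None]
def proj(c,P):
    K,d,T=c;Ti=np.linalg.inv(T)
    return cv2.projectPoints(np.array(P,float).reshape(-1,1,3),cv2.Rodrigues(Ti[:3,:3])[0],Ti[:3,3],K,d)[0].reshape(-1,2)
E
python3 - <<'E'
from h import *
np.set_printoptions(precision=3,suppress=True)
s=st();print({k:np.round(v,3) for k,v in s.items()}); print(R.from_rotvec(s['eef_rot']).as_matrix())
im=[]
for n in ['top','side']:
    f=env.grab_frame(n);im.append(f)
    for q in ['driver_grip','stand_hole','clamp_head','splitter','bowl_mid','bottle_a_mid','organizer_mid']:
        for r in env.landmark_of(n,q):
            print(n,q,round(r['conf'],2),np.round(r['at']),proj(cam(n),r['at']).round())
    print(cam(n)[2])
print(env.camera_info('wrist')['mount'])
save(np.hstack(im)[:, :],'a')
import cv2
a=cv2.imread('pics/a.png');cv2.imwrite('pics/top.png',cv2.resize(a[:,:512],(800,600)));cv2.imwrite('pics/side.png',cv2.resize(a[:,512:],(800,600)))
E
```

```text
pics
{'time_s': np.float64(0.0), 'joints': array([-1.286,  0.334,  0.04 ,  1.466, -0.013,  1.343, -0.059]), 'qd': array([-0.001,  0.001, -0.   , -0.001, -0.   , -0.001, -0.   ]), 'joint_efforts': array([ -0.   , -65.855,   1.365, -40.556,   0.017,   0.013,   0.   ]), 'eef_pos': array([243.225, 602.3  , 249.41 ]), 'eef_rot': array([ 0.3  ,  1.55 , -0.302]), 'wrist_force': array([ 0.12 ,  0.748, -0.337]), 'moment': array([ 0.025, -0.009,  0.018]), 'grip_width': np.float64(85.08)}
[[-0.001  0.374  0.927]
 [-0.002  0.927 -0.374]
 [-1.    -0.002  0.   ]]
top driver_grip 0.43 [ 513. -193.   87.] [[325. 205.]]
top driver_grip 0.29 [788.  52.  56.] [[242. 117.]]
top stand_hole 0.87 [ 512. -187.   54.] [[321. 206.]]
top stand_hole 0.87 [ 357. -290.   53.] [[356. 257.]]
top stand_hole 0.69 [ 612. -305.   52.] [[358. 173.]]
top stand_hole 0.54 [790. -52.  57.] [[275. 116.]]
top clamp_head 0.59 [558. 183.  45.] [[199. 193.]]
top clamp_head 0.23 [552. 394.  11.] [[133. 196.]]
top splitter 0.76 [560. 184.  -1.] [[201. 193.]]
top bowl_mid 0.97 [487.   9.  16.] [[257. 215.]]
top bowl_mid 0.29 [561. 
[... 544 characters left out ...]
4.] [[244. 250.]]
side clamp_head 0.4 [558. 177.  45.] [[252. 177.]]
side splitter 0.93 [562. 180.   1.] [[253. 188.]]
side bowl_mid 0.52 [491.   4.  14.] [[233. 217.]]
side bowl_mid 0.47 [ 514. -190.   54.] [[244. 250.]]
side bottle_a_mid 0.51 [790.  57.  56.] [[328. 192.]]
side bottle_a_mid 0.4 [ 458. -384.   41.] [[222. 318.]]
side organizer_mid 0.94 [554. 394.  11.] [[247. 155.]]
[[   0.997   -0.042    0.068  493.466]
 [  -0.08    -0.569    0.818 -913.32 ]
 [   0.004   -0.821   -0.571  725.341]
 [   0.       0.       0.       1.   ]]
[[  -0.      -0.33     0.944 -123.273]
 [   1.      -0.001    0.      -0.628]
 [   0.001    0.944    0.33   -84.428]
 [   0.       0.       0.       1.   ]]
```

View pics/top.png

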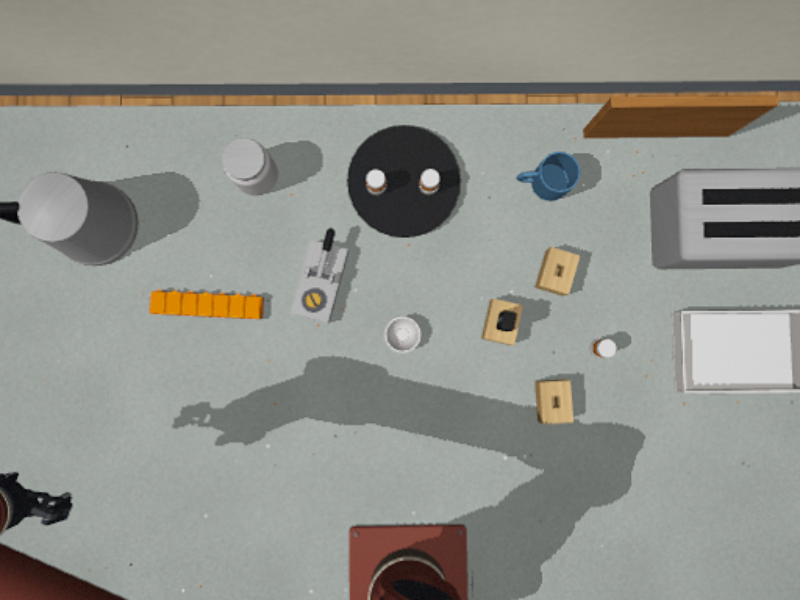

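View pics/side.png

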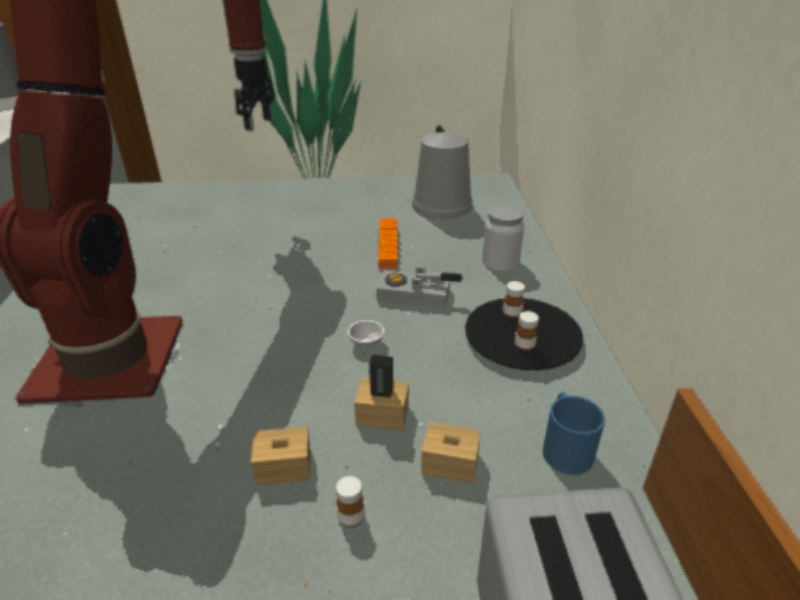

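The top view shows three stands, in 800×600 pixels: (503,322) holding the driver, (556,401) and (558,270). The first is farthest to the left (largest y, about −188) and holds the driver, so it's the one to use. Next I take wrist views of the clamp and of that stand.

```bash
cat >> h.py <<'E'
def rot(psi):  # tool x down, tool z horizontal at yaw psi (deg)
    c,s=np.cos(np.radians(psi)),np.sin(np.radians(psi))
    z=np.array([c,s,0]);x=np.array([0,0,-1.]);y=np.cross(z,x)
    return R.from_matrix(np.c_[x,y,z]).as_rotvec()
E
python3 - <<'E'
from h import *
d=lambda a:np.array([np.cos(np.radians(a)),np.sin(np.radians(a))])
ims=[]
for name,p,psi,z,qs in [('clamp',(558,181),-13,190,['clamp_head','splitter']),('stand',(513,-190),-10,235,['driver_grip','stand_hole'])]:
    xy=np.array(p)-105*d(psi)
    env.move_ptp([*xy,z],rot(psi))
    env.sleep(0.2)
    c=cam('wrist');f=env.grab_frame('wrist');np.savez(f'pics/{name}.npz',f=f,K=c[0],d=c[1],T=c[2])
    for q in qs:
        for r in env.landmark_of('wrist',q): print(q,round(r['conf'],2),np.round(r['at'],1),proj(c,r['at']).round())
    cv2.imwrite(f'pics/w_{name}.png',cv2.resize(f[:,:,::-1],(800,600),interpolation=cv2.INTER_CUBIC))
    s=st();print(s['time_s'],np.round(s['joints'],2),np.round(s['eef_pos'],1),xy)
E
```

```text
clamp_head 0.73 [560.4 175.4  36.2] [[249. 277.]]
splitter 0.72 [563.3 183.6   1. ] [[258. 258.]]
2.8167 [-0.82  0.06  0.32  1.92 -0.02  1.16  0.86] [455.6 205.  190. ] [455.6911432  204.61986071]
driver_grip 0.64 [ 513.9 -195.2   88.5] [[249. 280.]]
driver_grip 0.59 [493.4   6.7  17.3] [[429. 198.]]
stand_hole 0.95 [ 616.1 -300.1   49.8] [[177. 347.]]
stand_hole 0.95 [ 358.7 -289.5   51.1] [[119. 130.]]
stand_hole 0.67 [ 514.  -193.2   49.4] [[251. 257.]]
4.5917 [-0.53 -0.17  0.76  1.99  0.12  1.28  1.58] [ 409.8 -171.5  235. ] [ 409.59518593 -171.76694134]
```

View pics/w_clamp.png

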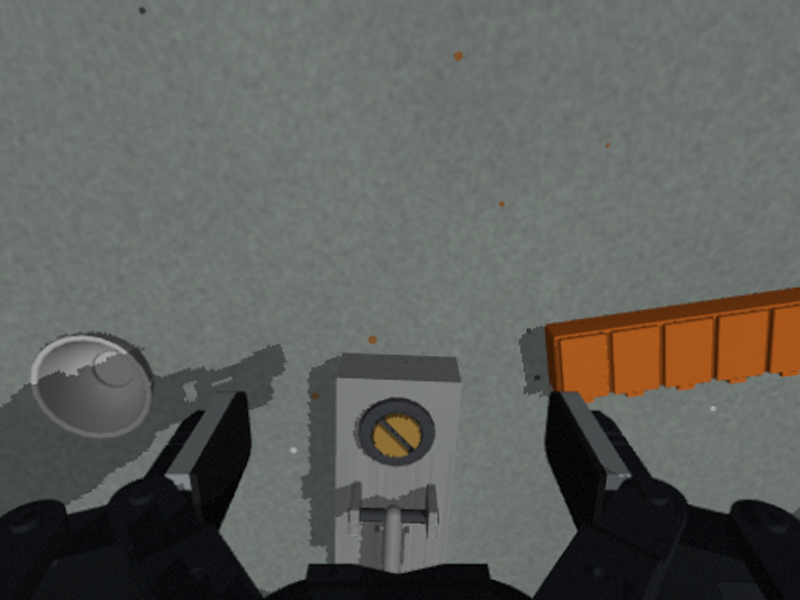

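View pics/w_stand.png

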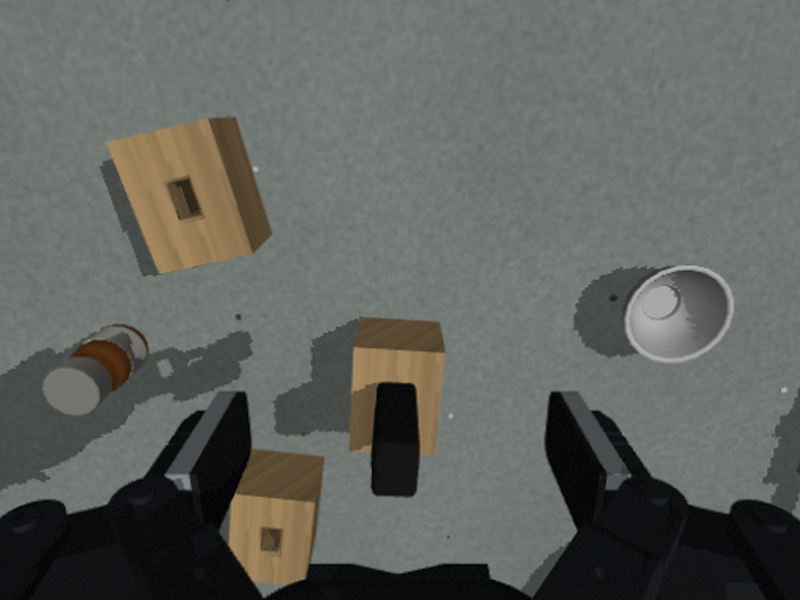

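The clamp view shows the head centred near (398,436), with its slot running from about (383,417) to (412,456). The stand view shows the driver in the middle stand, with its handle top around (396,465). I'll measure both in one enlarged crop.

Run:
```python
import numpy as np,cv2
def crop(n,x0,y0,x1,y1,g):
    f=np.load(f'pics/{n}.npz')['f'][y0:y1,x0:x1,::-1].astype(float)/255
    return cv2.resize((np.clip(f,0,1)**g*255).astype(np.uint8),(400,600),interpolation=cv2.INTER_NEAREST)
a=crop('clamp',215,246,295,366,.8)  # 5x
b=crop('stand',215,200,295,320,.4)
cv2.imwrite('pics/crop.png',np.hstack([a,b]))
```

```text
(no output)
```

View pics/crop.png

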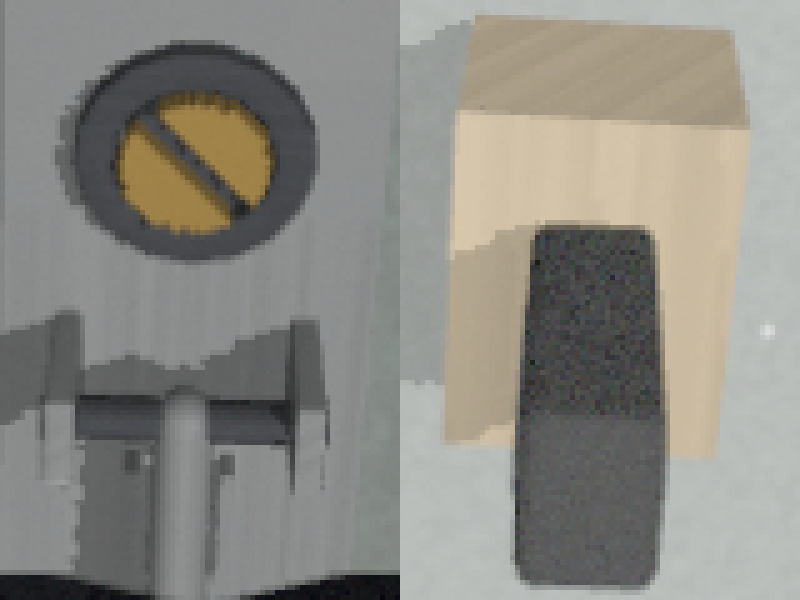

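Run:
```python
from h import *
np.set_printoptions(precision=1,suppress=True)
def ld(n): z=np.load(f'pics/{n}.npz');return z['K'],z['d'],z['T']
def m(n,pts,ox,oy,z): 
    p=np.array(pts,float)/5+[ox,oy]-0.5
    return ray(ld(n),p,z)[:,:2]
ang=lambda v:np.degrees(np.arctan2(v[1],v[0]))
h=m('stand',[(120,415),(263,415),(258,585),(115,583)],215,200,122)
s=m('stand',[(57,110),(349,128),(315,458),(43,440)],215,200,52)
for nm,q in (('handle',h),('stand',s)):
    print(nm,q.mean(0),'x-edges yaw',ang(q[3]-q[0]),ang(q[2]-q[1]),'y-edges yaw',ang(q[0]-q[1])-90,ang(q[3]-q[2])-90,'len',[np.linalg.norm(q[i]-q[i-1]) for i in range(4)])
b=m('stand',[(135,227),(255,230)],215,200,52);print('base near edge',b.mean(0),np.linalg.norm(b[0]-b[1]),ang(b[0]-b[1])-90)
c=m('clamp',[(195,162),(148,115),(243,212),(117,162),(273,162),(195,90),(195,234)],215,246,42)
print('head',c[0],'slot',c[1:3].mean(0),ang(c[2]-c[1]),'diam',np.linalg.norm(c[3]-c[4]),np.linalg.norm(c[5]-c[6]))
k=m('clamp',[(198,151),(78,151),(318,151)],215,246,40);print('collar',k[0],np.linalg.norm(k[1]-k[2]))
e=ray(ld('clamp'),np.array([(336,381),(335,560),(461,382)])*.64,34)[:,:2];print('deck',e,ang(e[1]-e[0]),ang(e[0]-e[2]),np.linalg.norm(e[0]-e[2]))
for psi in (-13,30,45,-30,-80):
    q=env.ik([560,181,130],rot(psi));print(psi,None if q is None else np.round(q,2))
```

```text
handle [ 510.6 -191.3] x-edges yaw -12.270598033115114 -10.725654376438753 y-edges yaw -189.9715484917087 -190.9529292148737 len [np.float64(34.257187562624296), np.float64(23.90760722381768), np.float64(34.65787868443637), np.float64(24.829342839948268)]
stand [ 512.7 -191.7] x-edges yaw -13.72699188180033 -13.671230646416463 y-edges yaw -193.8606482531868 -194.4604635002124 len [np.float64(79.35595311356074), np.float64(59.47022581397553), np.float64(79.97960610903432), np.float64(59.55278115354511)]
base near edge [ 498.5 -188.2] 24.978320961239046 -191.58713035371676
head [558.2 180.2] slot [558.7 180.3] 26.911703337158976 diam 29.810120585699963 32.190512717357414
collar [557.3 181. ] 46.08331418852142
deck [[518.6 152. ]
 [652.7 115.1]
 [536.3 225.7]] -15.374876576760915 -103.51929360307362 75.81369935799033
-13 [-0.7  0.3  0.4  1.8 -0.1  1.1  1.1]
30 [-0.8  0.3  0.5  1.8 -0.2  1.1  1.9]
45 [-0.8  0.3  0.6  1.8 -0.2  1.1  2.1]
-30 [-0.7  0.3  0.4  1.8 -0.1  1.1  0.8]
-80 [-0.7  0.3  0.4  1.8 -0.1  1.1 -0.1]
```

Run:
```python
from h import *
np.set_printoptions(precision=2,suppress=True)
def p(t): s=st();print(t,round(s['time_s'],2),s['eef_pos'].round(1),'F',s['wrist_force'],'M',s['moment'],'w',round(s['grip_width'],1))
env.gripper_to(70,60)
env.move_ptp([511,-191.5,170],rot(-11));p('above')
print(env.servo_line([511,-191.5,87],vel=100,f_stop=8));p('down')
env.gripper_to(0,60);p('grip');env.sleep(.3);p('grip')
env.servo_line([511,-191.5,175],vel=100);p('lift')
save(env.grab_frame('wrist'),'held')
env.move_ptp([558.2,180.3,150],rot(27));env.sleep(.3);p('over clamp')
save(env.grab_frame('wrist'),'over');save(env.grab_frame('side'),'side2')
a=[cv2.imread(f'pics/{n}.png') for n in('over','side2')]
a[0]=cv2.resize(a[0][230:384,140:372],(464,308));a[1]=cv2.resize(a[1][90:220,190:320],(336,308),interpolation=cv2.INTER_CUBIC)
cv2.imwrite('pics/chk.png',np.hstack(a))
```

```text
above 5.52 [ 510.3 -191.7  169.8] F [-0.25  0.09 -0.02] M [ 0.02  0.03 -0.  ] w 69.8
False
down 6.5 [ 511.4 -191.7   87.6] F [ 0.31 -0.07 -0.69] M [ 0.04  0.01 -0.03] w 69.8
grip 6.97 [ 511.3 -191.5   87.4] F [ 0.09 -0.41  5.03] M [ 0.1   0.17 -0.  ] w 25.6
grip 7.27 [ 511.3 -191.5   87.4] F [-1.23  0.42  6.75] M [ 0.16  0.17 -0.04] w 25.2
lift 8.3 [ 510.7 -191.3  174.4] F [-0.09 -0.37 -1.2 ] M [-0.01  0.06  0.04] w 25.4
over clamp 10.05 [558.4 179.5 150.2] F [ 0.69  0.26 -0.59] M [0.   0.01 0.02] w 25.4
```

View pics/chk.png

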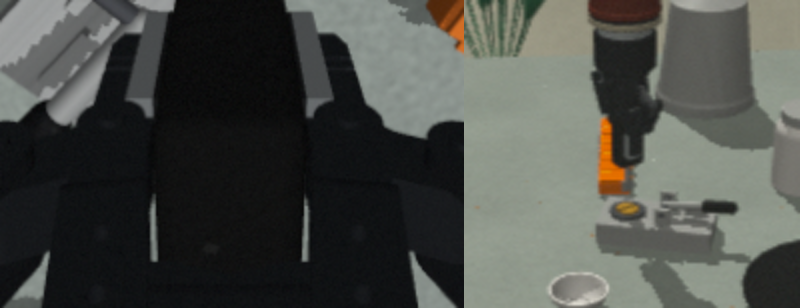

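The wrist crop shows the handle held squarely between the pads, and the side view has the driver over the brass head. Next is a gentle touch-down.

```bash
cat >> h.py <<'E'
import json
def avg(n=6,dt=.02):
    a=[]
    for _ in range(n):
        s=st();a.append(np.r_[s['wrist_force'],s['moment'],s['eef_pos'],s['time_s']]);env.sleep(dt)
    return np.mean(a,0)
def rel(b): 
    v=avg();return v[:3]-b[:3],v[3:6]-b[3:6],v[6:9],v[9]
def pr(t,r): print(t,'F',r[0].round(2),'M',r[1].round(3),'pos',r[2].round(1),'t',round(r[3],1))
E
python3 - <<'E'
from h import *
b=avg(10);np.save('base.npy',b)
env.servo_line([558.2,180.3,126],vel=60)
pr('126',rel(b))
for z in np.arange(124,115.9,-1):
    hit=env.servo_line([558.2,180.3,z],vel=20)
    r=rel(b);pr(z,r)
    if r[0][2]>4: break
E
```

```text
126 F [0.12 0.18 0.22] M [ 0.005 -0.017  0.015] pos [558.3 180.2 126. ] t 10.9
124.0 F [ 0.22  0.45 -0.22] M [ 0.017 -0.019  0.   ] pos [558.2 180.3 124.1] t 11.3
123.0 F [-0.29 -0.01 -0.05] M [ 0.013 -0.008  0.005] pos [558.2 180.3 123. ] t 11.6
122.0 F [ 0.02  0.81 -0.49] M [ 0.017 -0.023 -0.014] pos [558.2 180.3 121.9] t 12.0
121.0 F [ 0.02  0.41 -0.25] M [ 0.011 -0.026 -0.   ] pos [558.2 180.3 121. ] t 12.3
120.0 F [-0.3   0.28 -0.01] M [ 0.001 -0.01   0.023] pos [558.2 180.3 120. ] t 12.7
119.0 F [0.11 0.47 0.26] M [ 0.01  -0.021 -0.021] pos [558.2 180.3 119. ] t 13.0
118.0 F [-0.33  0.15  0.03] M [ 0.026 -0.023 -0.004] pos [558.2 180.3 118. ] t 13.4
117.0 F [-0.7   0.14  2.09] M [-0.017  0.146 -0.   ] pos [558.2 180.3 117.1] t 13.7
116.0 F [-0.66 -0.03  3.16] M [-0.043  0.182  0.026] pos [558.2 180.3 116.1] t 14.1
```

Contact came at z≈117.3, which is the slot floor (42−4.5+80=117.5), not the head top (122). The blade went straight in. Next I turn it clockwise in small steps while watching the moment.

Run:
```python
from h import *
b=np.load('base.npy')
env.servo_line([558.2,180.3,116.7],vel=20);pr('start',rel(b))
yaw=27
while yaw>-50:
    yaw-=2 if yaw>-14 else 0.7
    env.servo_line([558.2,180.3,116.7],rotation=rot(yaw),vel=20)
    v=avg(3,.02);F=v[:3]-b[:3];M=v[3:6]-b[3:6]
    print(round(yaw,1),'F',F.round(1),'M',M.round(2),'t',round(v[9],1))
    if abs(M[2])>0.12 or np.hypot(F[0],F[1])>6 or F[2]>6: 
        pr('stop?',rel(b));break
np.save('yaw.npy',yaw)
```

```text
start F [-0.58  0.2   2.53] M [-0.021  0.101 -0.01 ] pos [558.2 180.3 116.7] t 14.4
25 F [-0.5  0.1  2.5] M [ 0.03  0.01 -0.01] t 14.7
23 F [-0.   0.3  2.3] M [ 0.03 -0.03 -0.02] t 15.0
21 F [-0.3 -0.2  2.9] M [ 0.03 -0.02 -0.  ] t 15.3
19 F [-0.4  0.2  2.9] M [ 0.02 -0.05 -0.  ] t 15.6
17 F [ 0.3 -0.4  2.7] M [-0.07 -0.06  0.05] t 15.9
15 F [ 0.1 -0.6  2.6] M [-0.07 -0.05  0.06] t 16.2
13 F [0.2 1.1 2.7] M [-0.03 -0.02  0.03] t 16.5
11 F [-0.3  0.5  2.7] M [ 0.01 -0.01  0.04] t 16.8
9 F [-0.7  0.4  2.5] M [ 0.06 -0.02  0.  ] t 17.1
7 F [-0.2  0.9  2.4] M [0.18 0.04 0.1 ] t 17.4
5 F [-0.2  1.1  2. ] M [0.3  0.07 0.06] t 17.7
3 F [-0.4  1.4  2.7] M [0.44 0.09 0.04] t 18.0
1 F [-0.5  2.   2.6] M [0.58 0.1  0.06] t 18.3
-1 F [0.2 2.4 2.8] M [0.72 0.13 0.06] t 18.6
-3 F [0.  3.4 2.7] M [0.87 0.1  0.05] t 18.9
-5 F [-0.5  3.8  2.6] M [1.01 0.11 0.03] t 19.2
-7 F [-0.7  4.5  2.7] M [1.21 0.09 0.04] t 19.5
-9 F [-0.2  4.9  2.9] M [1.34 0.07 0.06] t 19.8
-11 F [-0.3  5.6  2.9] M [1.43 0.05 0.04] t 20.1
-13 F [-0.7  5.4  2.8] M [1.52 0.02 0.03] t 20.4
-15 F [-0.2  5.5  2.3] M [1.54 0.01 0.05] t 20.7
-15.7 F [-0.2  5.2  2.6] M [1.53 0.01 0.06] t 21.0
-16.4 F [-0.3  5.6  2.7] M [1.54 0.   0.05] t 21.3
-17.1 F [-0.5  5.7  2.4] M [1.56 0.02 0.05] t 21.6
-17.8 F [-0.1  5.6  2.7] M [1.57 0.01 0.07] t 21.9
-18.5 F [-0.   6.   2.4] M [ 1.58 -0.03  0.08] t 22.2
stop? F [0.04 5.69 2.85] M [1.59  0.003 0.069] pos [558.3 180.7 116.8] t 22.3
```

Engaged: it takes about 0.05 N·m. A sideways force of +5.7 N in y has built up, so the screw axis is slightly to +y. I'll recentre, then carry on turning.

Run:
```python
from h import *
b=np.load('base.npy');yaw=float(np.load('yaw.npy'));y=180.3
for _ in range(6):
    y+=0.4;env.servo_line([558.2,y,116.7],vel=20);r=rel(b);pr(f'y{y:.1f}',r)
    if r[0][1]<1.5: break
x=558.2
while yaw>-55:
    yaw-=0.8
    env.servo_line([x,y,116.7],rotation=rot(yaw),vel=20)
    v=avg(3,.01);F=v[:3]-b[:3];M=v[3:6]-b[3:6]
    print(round(yaw,1),'F',F.round(1),'M',M.round(2),'t',round(v[9],1))
    if abs(M[2])>0.13 or np.hypot(F[0],F[1])>6 or F[2]>6: 
        pr('stop?',rel(b));break
np.save('yaw.npy',[yaw,y])
```

```text
y180.7 F [-0.06  5.17  2.41] M [ 1.391 -0.051  0.078] pos [558.3 180.7 116.7] t 22.7
y181.1 F [0.42 3.75 2.42] M [ 1.004 -0.073  0.067] pos [558.2 180.8 116.7] t 23.0
y181.5 F [0.21 1.58 2.56] M [ 0.405 -0.108  0.074] pos [558.2 181.  116.7] t 23.4
y181.9 F [ 0.35 -0.78  2.45] M [-0.307 -0.123  0.055] pos [558.2 181.3 116.6] t 23.7
-19.3 F [ 0.2 -2.7  2.6] M [-0.73 -0.08  0.05] t 24.0
-20.1 F [-0.  -3.7  2.8] M [-0.99 -0.08  0.03] t 24.3
-20.9 F [ 0.2 -4.   2.7] M [-1.22 -0.08  0.06] t 24.6
-21.7 F [-0.4 -4.6  2.2] M [-1.38 -0.07  0.06] t 24.8
-22.5 F [-0.5 -4.6  2.6] M [-1.46 -0.06  0.05] t 25.1
-23.3 F [-0.3 -4.7  2.2] M [-1.41 -0.1   0.04] t 25.4
-24.1 F [ 0.1 -4.3  2.3] M [-1.46 -0.07  0.02] t 25.7
-24.9 F [ 0.7 -4.6  2.4] M [-1.45 -0.08  0.08] t 26.0
-25.7 F [ 0.2 -4.7  2.6] M [-1.46 -0.07  0.02] t 26.2
-26.5 F [ 0.4 -5.   3. ] M [-1.44 -0.1   0.08] t 26.5
-27.3 F [ 0.7 -4.7  2.7] M [-1.42 -0.12  0.02] t 26.8
-28.1 F [-0.1 -4.9  2.5] M [-1.42 -0.14  0.04] t 27.0
-28.9 F [ 0.  -5.2  1.6] M [-1.39 -0.1   0.01] t 27.3
-29.7 F [ 0.3 -4.9  2.3] M [-1.4  -0.15  0.04] t 27.6
-30.5 F [ 
[... 660 characters left out ...]
9] M [-0.6  -0.56  0.05] t 31.2
-40.9 F [ 2.4 -1.5  2.2] M [-0.55 -0.61  0.03] t 31.4
-41.7 F [ 2.  -2.   2.1] M [-0.48 -0.68  0.06] t 31.7
-42.5 F [ 2.5 -1.2  2.7] M [-0.45 -0.73  0.06] t 32.0
-43.3 F [ 2.8 -0.9  2.6] M [-0.35 -0.76  0.03] t 32.3
-44.1 F [ 2.5 -0.7  2.3] M [-0.31 -0.83  0.06] t 32.6
-44.9 F [ 3.1 -0.6  2.6] M [-0.25 -0.87  0.05] t 32.8
-45.7 F [2.9 0.1 2.6] M [-0.19 -0.95  0.04] t 33.1
-46.5 F [ 3.1 -0.3  2.4] M [-0.11 -0.98  0.09] t 33.4
-47.3 F [ 3.2 -0.3  2.5] M [-0.08 -1.02  0.1 ] t 33.6
-48.1 F [ 3.7 -0.   1.8] M [-0.04 -1.09  0.07] t 33.9
-48.9 F [4.1 0.2 2.9] M [-0.02 -1.19  0.14] t 34.2
stop? F [4.57 0.06 2.32] M [ 0.015 -1.202  0.146] pos [558.3 182.  116.7] t 34.3
```

Run:
```python
from h import *
b=np.load('base.npy');yaw,y=np.load('yaw.npy');x=558.2
for x in (558.6,559.0,559.4):
    env.servo_line([x,y,116.7],vel=20);r=rel(b);pr(f'x{x}',r)
    if abs(r[0][0])<2: break
while yaw>-60:
    yaw-=0.6
    env.servo_line([x,y,116.7],rotation=rot(yaw),vel=20)
    v=avg(4,.01);F=v[:3]-b[:3];M=v[3:6]-b[3:6]
    e=R.from_rotvec(st()['eef_rot']).as_matrix()[:,2]
    print(round(yaw,1),'act',np.degrees(np.arctan2(e[1],e[0])).round(1),'F',F.round(1),'M',M.round(2),'t',round(v[9],1))
    if abs(M[2])>0.22 or np.hypot(F[0],F[1])>6 or F[2]>6: 
        pr('stop?',rel(b));break
np.save('yaw.npy',[yaw,y,x])
```

```text
x558.6 F [2.6  0.29 2.82] M [ 0.024 -0.845  0.119] pos [558.4 181.9 116.6] t 34.6
x559.0 F [1.03 0.34 2.9 ] M [ 0.005 -0.236  0.125] pos [558.6 181.9 116.5] t 35.0
-49.5 act -49.5 F [-0.1  0.2  2.3] M [-0.01  0.06  0.14] t 35.3
-50.1 act -50.1 F [-1.2  0.   3.1] M [-0.03  0.22  0.17] t 35.6
-50.7 act -50.7 F [-1.  -0.1  2.6] M [-0.03  0.34  0.21] t 35.8
-51.3 act -51.3 F [-1.9  0.2  1.9] M [-0.03  0.49  0.21] t 36.1
-51.9 act -51.9 F [-2.3 -0.   2.5] M [-0.04  0.53  0.23] t 36.4
stop? F [-1.98  0.08  2.56] M [-0.044  0.574  0.204] pos [558.9 181.9 116.7] t 36.5
```

The moment climbed steadily to about 0.21 N·m, well over the 0.05 N·m running torque, so the screw is at its stop. I'll unload, lift straight out and look at the slot.

Run:
```python
from h import *
b=np.load('base.npy');yaw,y,x=np.load('yaw.npy')
env.servo_line([x,y,116.9],rotation=rot(yaw+9),vel=20);pr('unload',rel(b))
env.servo_line([x,y,160],vel=60);pr('up',rel(b))
env.move_ptp([415,150,215],rot(-14));env.sleep(.15)
c=cam('wrist');f=env.grab_frame('wrist');u=proj(c,[558.5,181.5,42])[0];print(u)
np.savez('pics/after.npz',f=f,K=c[0],d=c[1],T=c[2])
x0,y0=int(u[0])-40,int(u[1])-30;x0=max(0,min(x0,432));y0=max(0,min(y0,324));print(x0,y0,st()['time_s'])
a=cv2.resize(f[y0:y0+60,x0:x0+80,::-1],(640,480),interpolation=cv2.INTER_NEAREST)
cv2.imwrite('pics/after.png',a)
```

```text
unload F [-1.69 -0.83  2.15] M [-0.346  0.301  0.026] pos [559.1 181.6 117. ] t 36.9
up F [-0.56  0.32 -0.6 ] M [ 0.016  0.009 -0.011] pos [558.7 182.  159.6] t 37.8
[318.07726574 285.29024155]
278 255 38.9583
```

View pics/after.png

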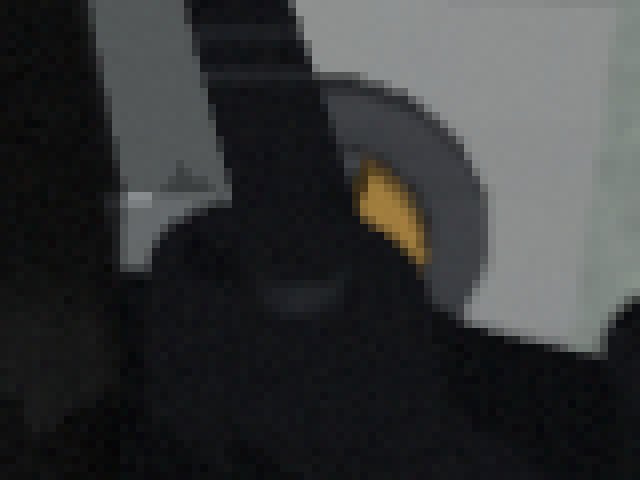

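Mostly hidden by a finger, but the notch visible at crop (348,165) fits a slot direction of about −33°. I'll take one clearer look from farther right, which is on the way back.

Run:
```python
from h import *
env.move_ptp([432,70,225],rot(-14));env.sleep(.15)
c=cam('wrist');f=env.grab_frame('wrist');u=proj(c,[558.5,181.5,42])[0]
np.savez('pics/after2.npz',f=f,K=c[0],d=c[1],T=c[2])
x0,y0=int(u[0])-40,int(u[1])-30;x0=max(0,min(x0,432));y0=max(0,min(y0,324));print(u,x0,y0,st()['time_s'])
cv2.imwrite('pics/after2.png',cv2.resize(f[y0:y0+60,x0:x0+80,::-1],(640,480),interpolation=cv2.INTER_NEAREST))
```

```text
[387.84287522 250.72954284] 347 220 39.5833
```

View pics/after2.png

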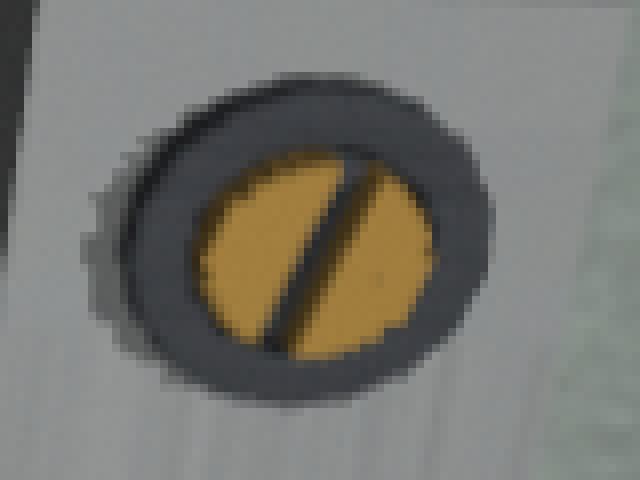

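Run:
```python
from h import *
z=np.load('pics/after2.npz');c=(z['K'],z['d'],z['T'])
q=ray(c,np.array([(362,158),(278,345)])/8+[347,220]-.5,42)[:,:2];d=q[1]-q[0]
print('slot yaw now',np.degrees(np.arctan2(d[1],d[0])).round(1),q.mean(0).round(1),np.linalg.norm(d).round(1))
b=np.load('base.npy')
env.move_ptp([511,-191.5,165],rot(-11));env.sleep(.1);b=avg(5)
print(env.servo_line([511,-191.5,100],vel=80,f_stop=6));pr('100',rel(b))
print(env.servo_line([511,-191.5,87.2],vel=30,f_stop=6));pr('87',rel(b))
```

```text
slot yaw now -28.8 [558.6 180. ] 28.6
False
100 F [-0.12 -0.28  0.11] M [-0.019  0.053  0.001] pos [ 511.3 -191.7  100.5] t 41.9
True
87 F [-1.64  0.58  8.04] M [0.143 0.299 0.007] pos [ 510.9 -191.3   87.4] t 42.4
```

The slot now reads about −29° against +27° before, so ≈56° by rough pixel picks. I still hold the driver, so I'll measure both pictures more carefully before letting go.

Run:
```python
from h import *
for n in('clamp','after2'):
    z=np.load(f'pics/{n}.npz');c=(z['K'],z['d'],z['T']);f=z['f']
    u=proj(c,[558.5,181,42])[0].astype(int)
    hsv=cv2.cvtColor(f,cv2.COLOR_RGB2HSV)
    for smin in(80,110,140):
      m=((hsv[...,1]>smin)&(hsv[...,0]<35)&(hsv[...,2]>60)).astype(np.uint8)
      w=np.zeros_like(m);w[u[1]-25:u[1]+25,u[0]-25:u[0]+25]=1;m*=w
      k,l,s,ce=cv2.connectedComponentsWithStats(m,connectivity=4)
      i=np.argsort(-s[1:,4])[:2]+1
      P=[ray(c,np.argwhere(l==j)[:,::-1],42)[:,:2] for j in i]
      S=sum(np.cov(p.T) for p in P);dm=P[0].mean(0)-P[1].mean(0)
      # separating line: max-margin direction scan
      best=max(np.arange(-90,90,.25),key=lambda a:(lambda nn:max((P[0]@nn).min()-(P[1]@nn).max(),(P[1]@nn).min()-(P[0]@nn).max()))(np.array([-np.sin(np.radians(a)),np.cos(np.radians(a))])))
      print(n,smin,s[i,4],'centroid yaw',((np.degrees(np.arctan2(dm[1],dm[0]))+180)%180-90).round(1),'margin yaw',best)
    # splitter axis from deck? 
s=st();e=R.from_rotvec(s['eef_rot']).as_matrix()[:,2];print(s['joints'].round(2))
```

```text
clamp 80 [297 294] centroid yaw 31.0 margin yaw 27.5
clamp 110 [290 283] centroid yaw 29.7 margin yaw 27.5
clamp 140 [275 258] centroid yaw 30.6 margin yaw 27.5
after2 80 [266 264] centroid yaw -33.3 margin yaw -30.0
after2 110 [254 253] centroid yaw -33.1 margin yaw -31.25
after2 140 [239 229] centroid yaw -32.5 margin yaw -31.25
[-0.65  0.51  1.16  1.94 -0.55  1.05  2.14]
```

The careful measurement gives a turn of 58–64°, which agrees with the 60° stop and the torque rise. Now I release the driver, retreat and check the stand.

Run:
```python
from h import *
s=st();p=s['eef_pos']
env.gripper_to(70);env.sleep(.2)
env.servo_line([511,-191.5,175],vel=120)
env.move_ptp([409.6,-171.8,235],rot(-10));env.sleep(.3)
f=env.grab_frame('wrist');t=env.grab_frame('side')
for r in env.landmark_of('side','driver_grip'):print(r['conf'],np.round(r['at'],1))
a=cv2.resize(f[180:340,190:320,::-1],(390,480),interpolation=cv2.INTER_CUBIC);g=(255*(a/255)**.5).astype(np.uint8)
h=cv2.resize(t[170:300,180:290,::-1],(406,480),interpolation=cv2.INTER_CUBIC)
cv2.imwrite('pics/final.png',np.hstack([g,h]));print(st()['time_s'],st()['wrist_force'].round(2))
```

```text
0.67 [ 511.9 -193.2   83.9]
45.3 [0.28 0.95 0.39]
```

View pics/final.png

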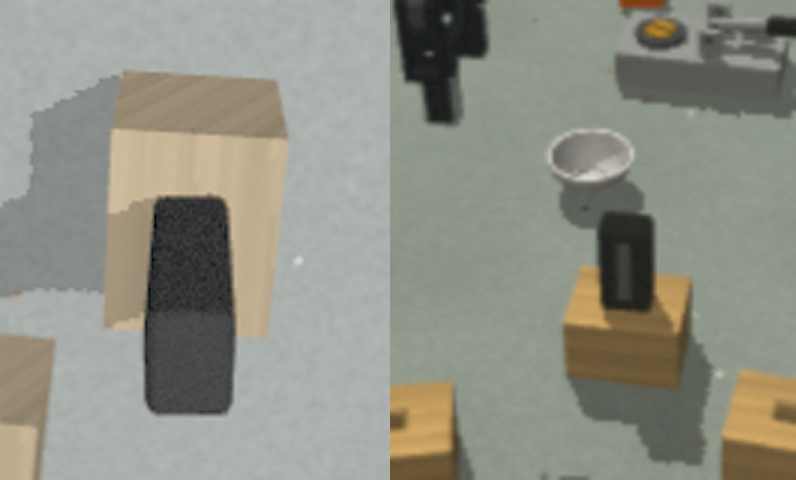

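The driver stands upright in its stand, with the handle seated as it was at the start. The bowl and the splitter are where they were. Handing in.

```bash
python3 -c "
from h import *
print(env.job_done(),st()['time_s'])"
```

```text
the job is handed in; nothing more can be done
the job is handed in; nothing more can be done
```

The clamp screw is turned clockwise to its stop, the screwdriver is back in its stand, and the job was handed in about 45 s into the 72 s limit.

- **Seating:** I read the slot direction from the wrist picture, so the blade went straight into the slot at first touch and needed no feeling round. It met the slot floor at 117.3 mm (117.5 mm expected).
- **Turning:** The downward force stayed at about 2–3 N while turning, so the head sank only about 1 mm of its 10 mm. The screw ran at about 0.05 N·m. I stopped when the moment had climbed to 0.20–0.23 N·m, well under the 0.4 N·m limit.
- **Sideways force:** It reached about 6 N during the turn because I started roughly 1.5 mm off the screw axis. I recentred twice along the way.
- **Turn check:** A rough pixel reading gave only 56°. A more careful fit gave 58–64°, which agrees with the 60° stop. My first check picture was mostly hidden by a finger, so I took a second one. The gripper also ended about 10° past where the blade should have met the stop. I put this down to twist in the grip, but did not confirm it.
- **Stand:** The final pictures show the driver upright and seated in the leftmost stand. One network estimate put its handle about 3 mm lower than expected, within its stated 4 mm accuracy. The bowl and splitter looked unmoved. I did not check the bottles or organizer again, but the arm never went near them.

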